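# Unhook a turning gauge and stand it in its block

## Task

Take the flat metal radius gauge off its wire peg: slide it outwards and lift its hung end over the peg's upturned tip, feeling your way so that you never strain or bend the peg. Then stand it upright in the slot of the wooden block, its foot fully down on the slot's floor and roughly midway along the block, and let go. Keep it upright all the way, do not drop it, and leave the bowl, the can and the chuck where they are.

Things in the scene. Friction and masses are not known exactly. Their poses are not given: they have to be found in the camera images.
- gauge_grip (a point): Point to grasp on the loose gauge: centre of its wooden grip. Own axes: x along the gauge's width, y through its thickness, z up. The grip is two wooden scales on the tab, 10 mm thick together, 38 mm wide, from 23 mm below to 23 mm above this point; the gauge's top is 24 mm above it. Grip across the thickness.
- gauge_hole (a point): Centre of the gauge's hang hole, 49 mm below gauge_grip: a rectangular through-hole 14 mm wide, 14.5 mm high, in 4 mm plate. The peg runs through it and the hole's upper edge rests on the peg.
- gauge_foot (a point): Middle of the gauge's lower edge (straight, 90 mm wide, 4 mm thick), 136 mm below gauge_grip; same axes.
- gauge: The loose gauge, a flat 4 mm aluminium plate with wooden grip, about 130 g (mass varies), 160 mm tall, hanging upright on the peg; waisted by a round scoop in each side. Origin at gauge_foot.
- rack: Fixed wooden rack; it turns and shifts from start to start. Origin on the bench under the front face of its back board (150 mm wide, 190 tall, 18 thick). The peg sticks out of that face along the rack's own -y; z up. Foot 150 mm wide, 16 thick, from 20 mm behind to 150 mm before the face.
- peg_mid (a point): Point on the rack (its axes), 135 mm above the bench and 55 mm out from the board, on the peg's centre line; the gauge hangs here at the start, within 3 mm. The peg is 6 mm round steel wire, straight for another 90 mm outwards, then upturned by 32 degrees from the straight part for 22 mm (19 mm out, 12 mm up) to a round tip.
- block: Fixed wooden block on the bench, 130 x 70 x 41 mm, origin at the centre of its underside. A slot runs along its own x, open at both ends, in the middle of its width: 8 mm wide (12 mm in the top 3 mm), its floor 12 mm above the bench. The gauge stands in it with its width along the slot, either way round
- slot_floor (a point): Middle of the slot's floor, same axes as block
- bowl: Bystander: small dark wooden bowl, 110 mm across, 50 mm tall, origin under its centre
- can: Bystander: metal can of finish, 64 mm across, 90 mm tall, origin under its centre
- chuck: Bystander: dark steel lathe chuck, 84 mm across, 50 mm tall, origin under its centre
- peg_root (a point): Nominal point on the board's face where the peg comes out, 55 mm from peg_mid. Seen from above the peg runs straight along the rack's -y. It was made level, but is bent by use: the whole peg with its tip is tipped about peg_mid by up to 12.5 degrees up or down, and this is not measured. It is stiff; over 15 N of force from the gauge or gripper strains it.

How it is judged:
By the outcome, as a careful person would: the job done as asked, in the order asked, and still so for the second after the job is handed in, with the robot touching nothing.
It also fails if it takes over 72 s, if anything falls off the work surface, if the arm or the gripper's body presses on something with over 40 N, if the wrist force passes 120 N, or if a joint passes its speed limit or range.

## Robot

A 7-joint arm with a two-finger parallel gripper is mounted at the origin on the work surface. World frame = base frame: x ahead of the robot, y to its left, z up, the work surface at z = 0. Lengths are in m, angles in degrees, forces in N, time in s.
With the tool pointing down it reaches from about 0.35 to 0.9 m from the base axis. Payload 7.2 kg.
Tool frame: the origin (TCP) lies where the fingers leave the gripper's body, on its centre line; the fingertips stand 80 mm ahead of it and the grasp point (between the pads) lies 61 mm ahead of it (bot.grip_point_offset is the distance from the TCP to the grasp point, in m); z points along the fingers, y is the direction in which the jaws open and shut (so a half turn about z gives the same grasp; the last joint's range is limited). The gripper opens to 88 mm and grips with 3 to 60 N. Pads are 20 mm wide; open, the fingers measure 115 mm over their backs; the gripper's body (75 mm by 178 mm) begins 61 mm behind the grasp point.
Start: joints at [-72.605, 23.554, -0.728, 91.456, 0.321, 64.991, -4.71], TCP at [0.227, 0.582, 0.303] pointing down, gripper open.
Joint ranges: [-169.25, 169.25], [-16.82, 113.86], [-84.01, 82.57], [7.8, 145.47], [-59.2, 239.2], [7.22, 106.19], [-163.78, 163.78]. Speed limits (degrees/s): [136.94, 136.94, 172.46, 172.46, 180, 180, 180].

## Interface

Orientations are given as [roll, pitch, yaw] about the fixed x, y, z axes, in that order (R = Rz(yaw) Ry(pitch) Rx(roll)).
In Python, from cell import bot gives the robot as it stands. The module is installed in compiled form; this text tells all that it offers.
- The arm moves only by the tool move_arm, never from a script. Its argument "rows" is a list of rows, each a list of 2 entries, a list of its own where there are three numbers: the shift along the world's x, y, z in m, then the turn about the world's z in rad. A call has 1 to 8 rows; each row is the pose to reach, as a shift and turn from the pose commanded when the call began; what a row does not reach only later rows make up. A row lasts 1/12 s, in which the tool goes at most 41.7 mm and 7.16 degrees, less where a joint would pass 70% of its speed; a pose out of reach is approached as far as the arm can. A call with a gripper value outside its range is refused whole. "grip" is the gripper command: -1 is fully open, 1 is shut, values between are in proportion, set as the call begins (left out, the last holds). The fingers move at their own pace and stop on an object; "grip_force" is the grip in N (left out, the last holds). Time passes only in rows, so rows that repeat a pose let the fingers close. It gives the time, the measured TCP pose, the force and the opening at its end, in the units of the state.
- bot.observe(): the state, without advancing time (a new reading comes with each control period).
- bot.capture(name): name is "side" or "top"; returns a dict with "img" (384x512x3 uint8, blue, green, red), "fx", "fy", "cx", "cy" (pixels), "extrinsics" (4x4, takes a point from world to camera coordinates). Camera axes: x right, y down, z forward; pixel columns grow to the right and rows downward; lengths in m; the calibration is good to about 2 mm. A picture is of the moment at which its call begins. There is no depth.
- bot.finish_job(): hands the job in, once; it reports no verdict.
The state is a dict: "clock": time; "joint_pos": joint angles; "dq": joint speeds; "joint_torque": joint torques, N m; "ee_pos": TCP position; "orientation": TCP orientation; "wrist_force": force on the tool from outside, world axes, zero at the start; "wrist_torque": the same for the moment, N m; "gripper_width": finger opening in m.
Only numpy, scipy, OpenCV 4.12 (cv2) and the standard library are available. Lean on these libraries where they do the work, as an engineer would, in place of code of your own. Each camera call takes 0.05 s, during which the arm holds its last target. There are 200 camera calls.

## Working session

There is one attempt and no reset: what is moved stays moved. The work goes in short steps, Python scripts to look and compute and a tool call to move; the robot and the scene stay as the last step left them, time stands still between calls to the robot, and variables do not carry over. Pictures are saved under pics/ and viewed, about 8 in all and at most 12, crops included, and the job is handed in when it is done.

Besides the shell and the picture viewer there is one more tool, called as a command line: name --argument value ..., lists and objects as JSON in quotes. move_arm: Moves the arm, as the interface text tells. Its arguments: {"type":"object","properties":{"rows":{"type":"array"},"grip":{"type":"number"},"grip_force":{"type":"number"}},"required":["rows"]}

```bash
mkdir -p pics
cat > h.py <<'E'
import numpy as np,cv2
from cell import bot
def cap(n,f=None):
    c=bot.capture(n)
    if f: cv2.imwrite('pics/'+f,c['img'])
    return c
def proj(c,p):
    q=c['extrinsics']@np.r_[p,1]; return np.array([c['fx']*q[0]/q[2]+c['cx'],c['fy']*q[1]/q[2]+c['cy']])
def ray(c,u,v):
    R=c['extrinsics'][:3,:3];t=c['extrinsics'][:3,3]
    d=R.T@np.array([(u-c['cx'])/c['fx'],(v-c['cy'])/c['fy'],1]); return -R.T@t,d/np.linalg.norm(d)
def onz(c,u,v,z):
    o,d=ray(c,u,v); return o+d*(z-o[2])/d[2]
def tri(c1,a,c2,b):
    o,d=ray(c1,*a);p,e=ray(c2,*b)
    s=np.linalg.lstsq(np.c_[d,-e],p-o,rcond=None)[0]
    x=o+d*s[0];y=p+e*s[1]; return (x+y)/2,np.linalg.norm(x-y)
E
python3 - <<'E'
from h import *
for n in('side','top'):
    c=cap(n,n+'0.png'); print(n,c['fx'],c['cx'],c['cy'],ray(c,256,192)); 
s=bot.observe(); print({k:np.round(v,3) for k,v in s.items()})
E
```

```text
side 407.0426619997486 250.35598709692496 196.7202391656317 (array([0.43038567, 0.73999646, 0.85371864]), array([ 0.13724172, -0.71746236, -0.68294397]))
top 404.3468784537766 257.0283779953707 195.534394105235 (array([0.39063386, 0.03261103, 1.16080825]), array([ 0.21246628,  0.00136433, -0.97716745]))
{'clock': np.float64(0.1), 'joint_pos': array([-72.604,  23.595,  -0.728,  91.498,   0.322,  64.991,  -4.709]), 'dq': array([-0.035, -0.128, -0.045, -0.075, -0.128, -0.063, -0.015]), 'joint_torque': array([ 2.0000e-03, -5.8910e+01,  6.4300e-01, -2.9171e+01, -5.4000e-02,
        1.5000e-02,  0.0000e+00]), 'ee_pos': array([0.227, 0.582, 0.302]), 'orientation': array([-1.79918e+02,  7.00000e-03,  1.58697e+02]), 'wrist_force': array([ 0.03 , -0.394, -0.86 ]), 'wrist_torque': array([0.09 , 0.026, 0.009]), 'gripper_width': np.float64(0.088)}
```

View pics/side0.png

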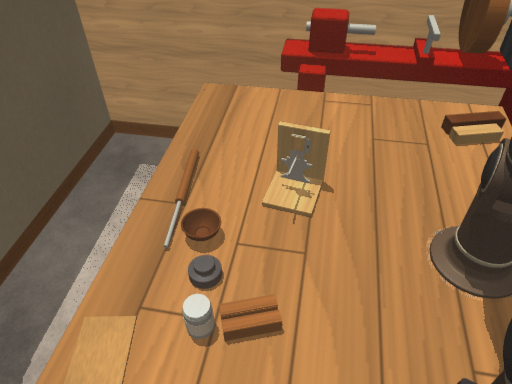

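View pics/top0.png

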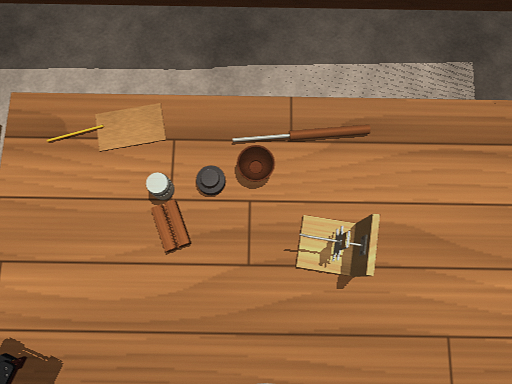

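The side view shows the rack near (300,165) with the gauge hanging on it, and the block at (250,317). The top view shows the peg running from (365,243) to (300,235), the gauge near (341,243), and the block at (171,227). I'll zoom in on these.

Run:
```python
from h import *
s=cv2.imread('pics/side0.png');t=cv2.imread('pics/top0.png')
a=cv2.resize(s[115:220,255:335],None,fx=5,fy=5,interpolation=cv2.INTER_CUBIC)
b=cv2.resize(t[205:290,280:390],None,fx=3.6,fy=3.6,interpolation=cv2.INTER_CUBIC)
c=cv2.resize(t[195:260,140:200],None,fx=3.3,fy=3.3,interpolation=cv2.INTER_CUBIC)
o=np.zeros((530,800,3),np.uint8)
o[:525,:400]=a;o[:b.shape[0],402:402+b.shape[1]]=b[:,:398];o[310:310+c.shape[0],402:402+c.shape[1]]=c
cv2.imwrite('pics/z0.png',o)
```

```text
(no output)
```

View pics/z0.png

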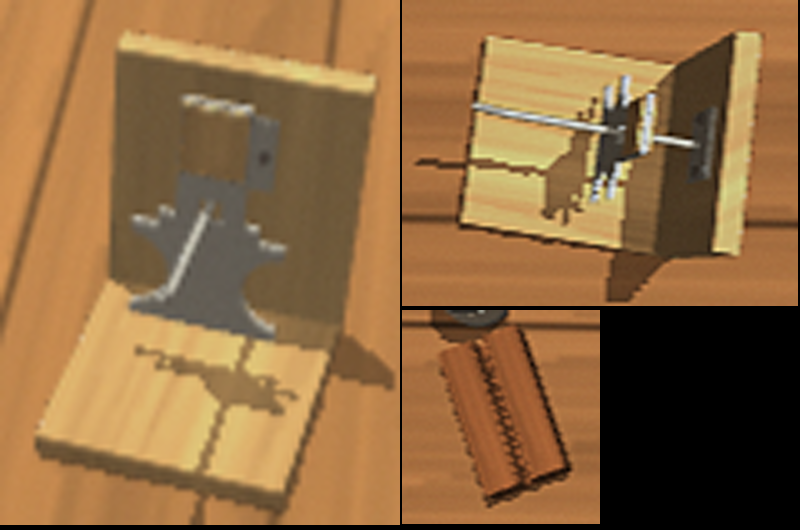

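The crop shows, in full-image pixels:
- **Side view:** peg exit from the gauge at about (296.6,156.6), tip at about (289.4,173.4), grip top from (291.5,134.5) to (305.5,137.5).
- **Top view:** tip at about (300,234.4), root at about (361.4,245.3), slot ends at about (162.1,205.6) and (176.4,248.6).

Run:
```python
from h import *
np.set_printoptions(precision=4,suppress=True)
S=cap('side');T=cap('top')
sp=lambda x,y:(255+x/5-.4,115+y/5-.4)
tp=lambda x,y:(280+(x-402)/3.6-.4,205+y/3.6-.4)
bp=lambda x,y:(140+(x-402)/3.3-.4,195+(y-310)/3.3-.4)
print('tip',tri(S,sp(172,292),T,tp(474,106)))
bl=onz(S,*sp(118,50),.19)[:2];br=onz(S,*sp(372,92),.19)[:2]
fl=onz(S,*sp(38,435),.016)[:2];fr=onz(S,*sp(283,490),.016)[:2]
print('board top',bl,br,np.linalg.norm(br-bl));print('foot',fl,fr,np.linalg.norm(fl-fr))
print('foot top cam',onz(T,*tp(484,38),.016),onz(T,*tp(460,226),.016))
print('board back top? cam',onz(T,*tp(760,36),.19),onz(T,*tp(738,252),.19),'front',onz(T,*tp(736,34),.19),onz(T,*tp(714,250),.19))
print('grip top edge side',onz(S,*sp(182,100),.208),onz(S,*sp(252,110),.208),'top',onz(T,*tp(653,95),.208),onz(T,*tp(642,152),.208))
print('tip top z.147',onz(T,*tp(474,106),.147),'root z.135',onz(T,*tp(695,145),.135))
print('slot',onz(T,*bp(475,345),.041),onz(T,*bp(522,487),.041))
print('block',[onz(T,*bp(*q),.041)[:2] for q in((440,352),(518,327),(570,468),(488,496))])
```

```text
tip (array([ 0.5006, -0.0758,  0.1599]), np.float64(0.005506016594981977))
board top [ 0.552  -0.2487] [ 0.4058 -0.2306] 0.14731558525510682
foot [ 0.5733 -0.1026] [ 0.4282 -0.0824] 0.14649800590016218
foot top cam [ 0.5739 -0.0997  0.016 ] [ 0.4262 -0.08    0.016 ]
board back top? cam [ 0.5504 -0.2661  0.19  ] [ 0.4068 -0.2451  0.19  ] front [ 0.5515 -0.25    0.19  ] [ 0.4079 -0.2294  0.19  ]
grip top edge side [ 0.5075 -0.1797  0.208 ] [ 0.4692 -0.1767  0.208 ] top [ 0.507  -0.1884  0.208 ] [ 0.4696 -0.18    0.208 ]
tip top z.147 [ 0.5048 -0.0772  0.147 ] root z.135 [ 0.4811 -0.2337  0.135 ]
slot [0.5918 0.2986 0.041 ] [0.4722 0.2519 0.041 ]
block [array([0.5852, 0.328 ]), array([0.608 , 0.2629]), array([0.4886, 0.2126]), array([0.4643, 0.2797])]
```

Run:
```python
from h import *
np.set_printoptions(precision=1,suppress=True)
S=cap('side');T=cap('top')
u=np.array([.14,.99,0]);m=np.array([.4872,-.1853,.135]);z=np.array([0,0,1.])
for th in(-6,0,4,8,12):
    a=np.radians(th);c,s=np.cos(a),np.sin(a)
    P=[m+u*(o*c-h*s)+z*(o*s+h*c) for o,h in((-.055,0),(0,0),(.03,0),(.06,0),(.09,0),(.109,.012))]
    print(th,[proj(S,p) for p in P]);print('   T',[proj(T,p) for p in P])
o=np.zeros((600,800,3),np.uint8)
a=cv2.resize(S['img'][145:185,275:315],None,fx=12,fy=12,interpolation=cv2.INTER_NEAREST)
b=cv2.resize(T['img'][220:260,292:372],None,fx=5,fy=5,interpolation=cv2.INTER_NEAREST)
o[:480,:400]=a[:,:400];o[:200,400:]=b;cv2.imwrite('pics/z1.png',o)
```

```text
-6 [array([301.8, 142.8]), array([297. , 155.4]), array([294.3, 162.5]), array([291.5, 169.9]), array([288.7, 177.5]), array([286.8, 179.4])]
   T [array([363.9, 245.4]), array([341.8, 242.2]), array([329.9, 240.5]), array([318. , 238.7]), array([306.3, 237.1]), array([298.9, 235.4])]
0 [array([301.7, 144.4]), array([297. , 155.4]), array([294.4, 161.7]), array([291.6, 168.2]), array([288.8, 175. ]), array([287.1, 176. ])]
   T [array([363.4, 245.6]), array([341.8, 242.2]), array([330. , 240.3]), array([318.3, 238.5]), array([306.6, 236.6]), array([299.7, 235. ])]
4 [array([301.6, 145.4]), array([297. , 155.4]), array([294.4, 161.1]), array([291.7, 167. ]), array([288.9, 173.2]), array([287.3, 173.6])]
   T [array([362.9, 245.7]), array([341.8, 242.2]), array([330.2, 240.3]), array([318.6, 238.3]), array([307. , 236.4]), array([300.4, 234.7])]
8 [array([301.4, 146.6]), array([297. , 155.4]), array([294.5, 160.5]), array([291.8, 165.7]), array([289.1, 171.3]), array([287.6, 171. ])]
   T [array([362.4, 245.8]), array([341.8, 242.2]), array([330.4, 240.2]), array([319. , 238.2]), array([307.5, 236.2]), array([301.4, 234.5])]
12 [array([301.3, 147.7]), array([297. , 155.4]), array([294.6, 159.8]), array([292. , 164.4]), array([289.3, 169.2]), array([288. , 168.4])]
   T [array([361.7, 245.9]), array([341.8, 242.2]), array([330.7, 240.1]), array([319.6, 238.1]), array([308.3, 236. ]), array([302.6, 234.3])]
```

View pics/z1.png

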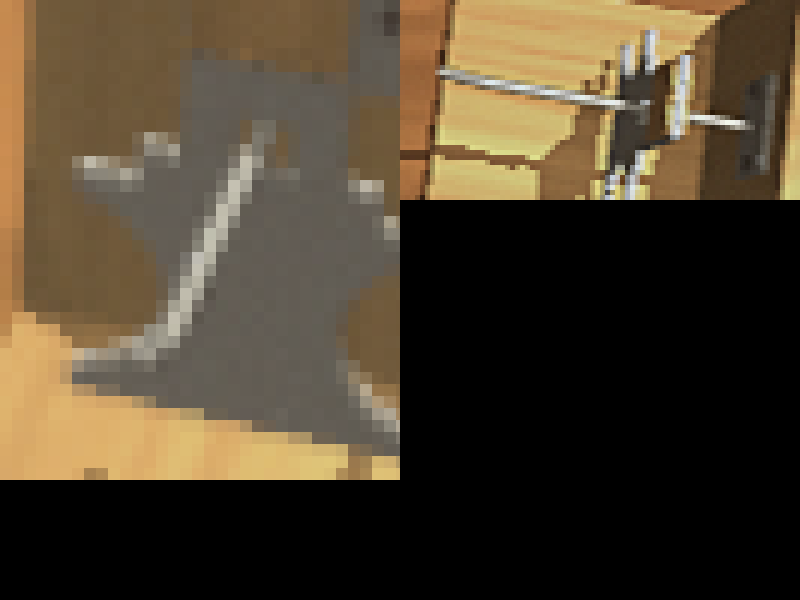

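The peg's tilt comes out at about +4° (tip up): the bottom of the tip is at about (288,174) in the side view and (299.4,234.7) in the top view. The rack's outward direction is (0.14,0.99), peg_mid is about (0.487,-0.185), and the slot centre is about (0.536,0.271) at 21°. Next I move above the gauge.

move_arm --rows '[[[0.01,-0.03,0.01],0.01],[[0.021,-0.064,0.02],0.02],[[0.032,-0.096,0.03],0.03],[[0.043,-0.128,0.03],0.04],[[0.054,-0.16,0.03],0.05],[[0.065,-0.192,0.03],0.06],[[0.076,-0.224,0.03],0.07],[[0.087,-0.256,0.03],0.08]]' --grip 0.0 --grip_force 10

```text
clock: 0.97
ee_pos: [0.3143, 0.3246, 0.3328]
orientation: [180.0, 0.0, 163.3]
wrist_force: [1.2, -0.6, 0.6]
gripper_width: 0.0441
```

move_arm --rows '[[[0.011,-0.032,0],0.01],[[0.022,-0.064,0],0.02],[[0.033,-0.096,0],0.03],[[0.044,-0.128,0],0.04],[[0.055,-0.16,0],0.05],[[0.066,-0.192,0],0.06],[[0.077,-0.224,0],0.07],[[0.087,-0.256,0],0.08]]'

```text
clock: 1.63
ee_pos: [0.4013, 0.0686, 0.333]
orientation: [180.0, 0.0, 167.9]
wrist_force: [0.6, 0.5, -0.7]
gripper_width: 0.044
```

move_arm --rows '[[[0.011,-0.032,0],0.01],[[0.022,-0.064,0],0.02],[[0.033,-0.096,0],0.03],[[0.044,-0.128,0],0.04],[[0.055,-0.16,0],0.05],[[0.066,-0.192,0],0.06],[[0.077,-0.224,0],0.07],[[0.086,-0.254,0],0.071]]'

```text
clock: 2.3
ee_pos: [0.4875, -0.1855, 0.3328]
orientation: [-180.0, 0.0, 172.0]
wrist_force: [0.5, -0.0, 0.2]
gripper_width: 0.0438
```

move_arm --rows '[[[0,0,0],0],[[0,0,0],0],[[0,0,0],0]]'

```text
clock: 2.55
ee_pos: [0.4869, -0.1831, 0.3324]
orientation: [180.0, -0.0, 171.9]
wrist_force: [0.4, 1.2, 0.4]
gripper_width: 0.0441
```

Run:
```python
from h import *
s=bot.observe(); print({k:np.round(v,4) for k,v in s.items()})
S=cap('side');T=cap('top')
o=np.zeros((480,800,3),np.uint8)
o[:480,:400]=cv2.resize(S['img'][85:181,255:335],None,fx=5,fy=5,interpolation=cv2.INTER_CUBIC)
o[:480,400:]=cv2.resize(T['img'][195:291,295:375],None,fx=5,fy=5,interpolation=cv2.INTER_CUBIC);cv2.imwrite('pics/z2.png',o)
```

```text
{'clock': np.float64(2.55), 'joint_pos': array([-15.7669,  12.8993,  37.3087, 105.4874,  -8.6384,  64.4934,
       106.512 ]), 'dq': array([-1.21  , -0.6602, -0.6811,  0.4663, -0.0626,  0.0093,  0.0569]), 'joint_torque': array([ 1.12020e+00, -3.70695e+01,  5.32260e+00, -2.89620e+01,
        1.24900e-01,  1.78000e-02,  5.36000e-02]), 'ee_pos': array([ 0.4869, -0.1831,  0.3324]), 'orientation': array([ 1.799750e+02, -4.470000e-02,  1.719242e+02]), 'wrist_force': array([0.429 , 1.1571, 0.364 ]), 'wrist_torque': array([ 0.0525, -0.0101,  0.01  ]), 'gripper_width': np.float64(0.0441)}
```

View pics/z2.png

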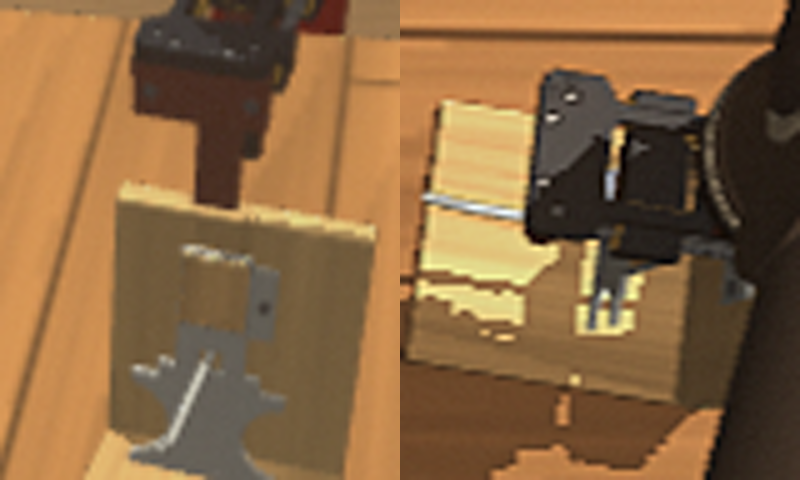

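The finger is centred over the grip in the side view (crop column 215 for both). Descending and closing gently.

move_arm --rows '[[[0,-0.001,-0.012],0],[[0,-0.001,-0.024],0],[[0,-0.001,-0.036],0],[[0,-0.001,-0.048],0],[[0,-0.001,-0.06],0],[[0,-0.001,-0.072],0],[[0,-0.001,-0.083],0],[[0,-0.001,-0.091],0]]'

```text
clock: 3.32
ee_pos: [0.4869, -0.1835, 0.2408]
orientation: [180.0, -0.0, 172.0]
wrist_force: [0.2, -0.1, 0.1]
gripper_width: 0.044
```

move_arm --rows '[[[0,0,0],0],[[0,0,0],0],[[0,0,0],0],[[0,0,0],0],[[0,0,0],0],[[0,0,0],0],[[0,0,0],0],[[0,0,0],0]]' --grip 0.5

```text
clock: 3.98
ee_pos: [0.4871, -0.1847, 0.2418]
orientation: [180.0, 0.0, 171.9]
wrist_force: [-0.1, -0.6, 0.9]
gripper_width: 0.0218
```

Run:
```python
from h import *
s=bot.observe(); print({k:np.round(v,4) for k,v in s.items()})
S=cap('side');T=cap('top')
o=np.zeros((480,800,3),np.uint8)
o[:480,:400]=cv2.resize(S['img'][95:191,255:335],None,fx=5,fy=5,interpolation=cv2.INTER_CUBIC)
o[:480,400:]=cv2.resize(T['img'][195:291,295:375],None,fx=5,fy=5,interpolation=cv2.INTER_CUBIC);cv2.imwrite('pics/z3.png',o)
```

```text
{'clock': np.float64(3.9833), 'joint_pos': array([-12.834 ,  19.2053,  35.3867, 111.6696, -13.7605,  53.2641,
       111.2815]), 'dq': array([-0.0743,  0.0779, -0.1596,  0.0875, -0.0219, -0.0131, -0.017 ]), 'joint_torque': array([-2.30000e-03, -4.23131e+01,  6.25870e+00, -2.49976e+01,
        4.45000e-02,  6.38000e-02, -9.00000e-04]), 'ee_pos': array([ 0.4871, -0.1847,  0.2418]), 'orientation': array([1.799960e+02, 1.630000e-02, 1.719322e+02]), 'wrist_force': array([-0.0932, -0.5899,  0.8574]), 'wrist_torque': array([0.0453, 0.0314, 0.024 ]), 'gripper_width': np.float64(0.0218)}
```

View pics/z3.png

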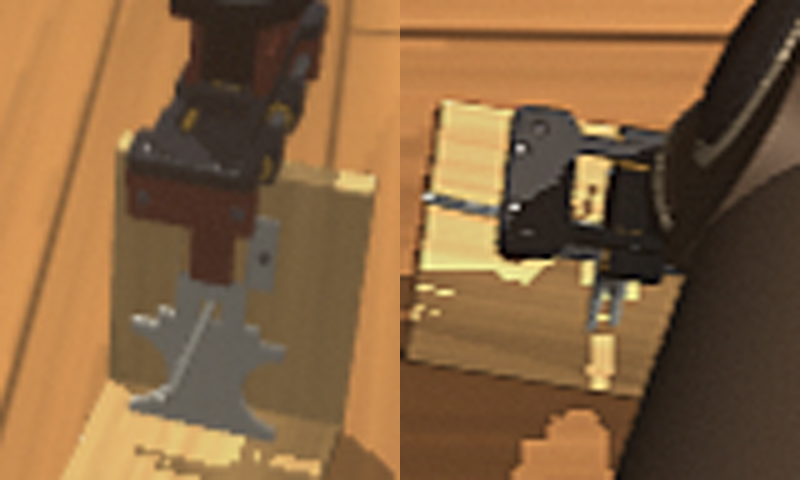

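The fingers straddle the grip, with the lower finger edge at crop (215,282) against the grip bottom at about 285. Closing.

move_arm --rows '[[[0,0,0],0],[[0,0,0],0],[[0,0,0],0],[[0,0,0],0],[[0,0,0],0],[[0,0,0],0],[[0,0,0],0],[[0,0,0],0]]' --grip 1 --grip_force 14

```text
clock: 4.75
ee_pos: [0.4871, -0.1847, 0.2416]
orientation: [180.0, -0.0, 171.9]
wrist_force: [0.7, 0.1, 0.0]
gripper_width: 0.0098
```

move_arm --rows '[[[0,0,0],0],[[0,0,0],0]]'

```text
clock: 4.92
ee_pos: [0.4871, -0.1846, 0.2416]
orientation: [180.0, -0.0, 171.9]
wrist_force: [0.3, 0.6, -0.1]
gripper_width: 0.01
```

move_arm --rows '[[[0,0,0.001],0],[[0,0,0.002],0],[[0,0,0.003],0],[[0,0,0.004],0],[[0,0,0.004],0],[[0,0,0.004],0]]'

```text
clock: 5.42
ee_pos: [0.4871, -0.1847, 0.2457]
orientation: [180.0, 0.0, 171.9]
wrist_force: [-0.6, -0.2, -1.8]
gripper_width: 0.01
```

The gauge's weight is now on the gripper (-1.8 N) with the peg mid-hole. I slide out 40 mm on a 4° slope, then probe.

move_arm --rows '[[[0.0007,0.005,0.0004],0],[[0.0014,0.01,0.0007],0],[[0.0021,0.015,0.001],0],[[0.0028,0.02,0.0014],0],[[0.0035,0.025,0.0018],0],[[0.0042,0.03,0.0021],0],[[0.0049,0.035,0.0025],0],[[0.0056,0.0396,0.0028],0]]'

```text
clock: 6.08
ee_pos: [0.4928, -0.1444, 0.2485]
orientation: [180.0, 0.0, 172.0]
wrist_force: [1.0, -0.1, -1.6]
gripper_width: 0.0096
```

move_arm --rows '[[[0,0,0],0],[[0,0,0],0],[[0,0,0],0]]'

```text
clock: 6.33
ee_pos: [0.4926, -0.1453, 0.2485]
orientation: [-180.0, 0.0, 171.9]
wrist_force: [0.2, 0.4, -1.5]
gripper_width: 0.0099
```

move_arm --rows '[[[0,0,-0.0005],0],[[0,0,-0.001],0],[[0,0,-0.0015],0],[[0,0,-0.0015],0]]'

```text
clock: 6.67
ee_pos: [0.4926, -0.1453, 0.2468]
orientation: [-180.0, -0.0, 171.9]
wrist_force: [-0.4, -0.7, -1.1]
gripper_width: 0.0098
```

move_arm --rows '[[[0,0,-0.0005],0],[[0,0,-0.001],0],[[0,0,-0.001],0]]'

```text
clock: 6.92
ee_pos: [0.4926, -0.1451, 0.2458]
orientation: [-180.0, -0.0, 171.9]
wrist_force: [-0.4, 0.2, -1.2]
gripper_width: 0.0102
```

move_arm --rows '[[[0,0,-0.0005],0],[[0,0,-0.0005],0],[[0,0,-0.0005],0]]'

```text
clock: 7.17
ee_pos: [0.4927, -0.1451, 0.2454]
orientation: [180.0, -0.0, 171.9]
wrist_force: [-0.9, 0.2, -1.0]
gripper_width: 0.0101
```

move_arm --rows '[[[0,0,-0.0005],0],[[0,0,-0.0005],0],[[0,0,-0.0005],0]]'

```text
clock: 7.42
ee_pos: [0.4927, -0.1451, 0.2449]
orientation: [180.0, -0.0, 171.9]
wrist_force: [-0.7, 0.2, -1.9]
gripper_width: 0.0101
```

move_arm --rows '[[[0,0,-0.0005],0],[[0,0,-0.0005],0],[[0,0,-0.0005],0]]'

```text
clock: 7.67
ee_pos: [0.4927, -0.1451, 0.2444]
orientation: [180.0, -0.0, 171.9]
wrist_force: [0.2, -0.2, -1.7]
gripper_width: 0.01
```

move_arm --rows '[[[0,0,-0.0005],0],[[0,0,-0.0005],0],[[0,0,-0.0005],0]]'

```text
clock: 7.92
ee_pos: [0.4927, -0.1451, 0.2439]
orientation: [180.0, -0.0, 171.9]
wrist_force: [0.5, 0.2, -0.9]
gripper_width: 0.0104
```

move_arm --rows '[[[0,0,-0.0005],0],[[0,0,-0.0005],0],[[0,0,-0.0005],0]]'

```text
clock: 8.17
ee_pos: [0.4927, -0.1451, 0.2435]
orientation: [180.0, 0.0, 171.9]
wrist_force: [-1.0, -0.4, -0.2]
gripper_width: 0.0098
```

move_arm --rows '[[[0,0,-0.0005],0],[[0,0,-0.0005],0],[[0,0,-0.0005],0]]'

```text
clock: 8.42
ee_pos: [0.4928, -0.1452, 0.2432]
orientation: [180.0, 0.0, 171.9]
wrist_force: [-0.9, 0.0, 4.1]
gripper_width: 0.0102
```

Contact sits at z≈0.2435, so the peg rises about 1.9 mm per 40 mm, a tilt of roughly +2.7°. I re-centre and slide to just before the upturn.

move_arm --rows '[[[0,0,0.0025],0],[[0,0,0.0045],0],[[0.0014,0.0099,0.005],0],[[0.0028,0.0198,0.0055],0],[[0.0042,0.0297,0.006],0],[[0.0056,0.0396,0.0065],0],[[0.006,0.0426,0.0067],0],[[0.006,0.0426,0.0067],0]]'

```text
clock: 9.08
ee_pos: [0.499, -0.1008, 0.2496]
orientation: [180.0, -0.0, 172.1]
wrist_force: [0.1, 0.6, -1.1]
gripper_width: 0.0099
```

move_arm --rows '[[[0,0,0],0],[[0,0,0],0]]'

```text
clock: 9.25
ee_pos: [0.4986, -0.1028, 0.2497]
orientation: [-180.0, 0.0, 171.9]
wrist_force: [-0.1, 0.4, -1.7]
gripper_width: 0.0101
```

Run:
```python
from h import *
S=cap('side');T=cap('top')
o=np.zeros((500,800,3),np.uint8)
o[:500,:400]=cv2.resize(S['img'][120:195,260:320],(400,500),interpolation=cv2.INTER_CUBIC)
o[:500,400:]=cv2.resize(T['img'][200:275,280:340],(400,500),interpolation=cv2.INTER_CUBIC);cv2.imwrite('pics/z4.png',o)
```

```text
(no output)
```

View pics/z4.png

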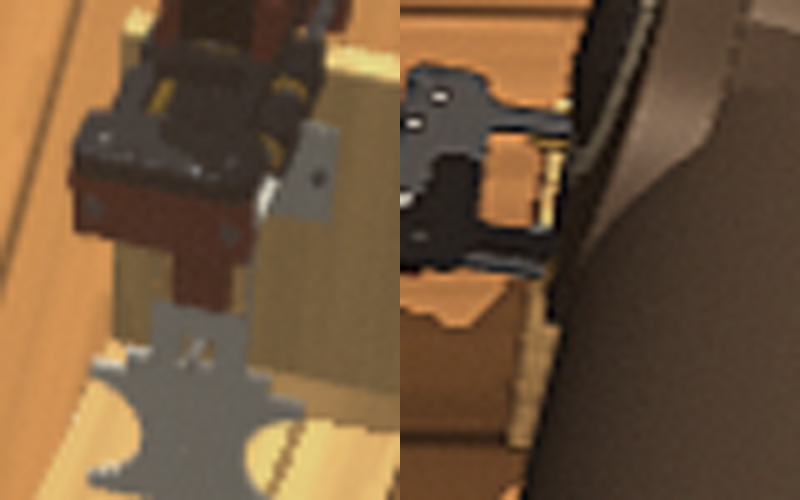

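Free (Fz -1.7 N), with the peg end visible through the hole at crop (197,352). Now the upturn, in small steps.

move_arm --rows '[[[0.0003,0.002,0.0001],0],[[0.0006,0.004,0.0004],0],[[0.0008,0.006,0.001],0],[[0.0011,0.008,0.002],0],[[0.0011,0.008,0.002],0],[[0.0011,0.008,0.002],0]]'

```text
clock: 9.85
ee_pos: [0.4998, -0.0943, 0.2517]
orientation: [180.0, 0.0, 172.0]
wrist_force: [-0.3, -1.5, -0.9]
gripper_width: 0.0097
```

move_arm --rows '[[[0.0002,0.0015,0.001],0],[[0.0004,0.003,0.002],0],[[0.0004,0.003,0.002],0],[[0.0004,0.003,0.002],0]]'

```text
clock: 10.18
ee_pos: [0.5002, -0.0914, 0.2537]
orientation: [180.0, 0.0, 171.9]
wrist_force: [-0.2, 0.1, -1.4]
gripper_width: 0.0099
```

move_arm --rows '[[[0.0002,0.0015,0.001],0],[[0.0004,0.003,0.002],0],[[0.0004,0.003,0.002],0],[[0.0004,0.003,0.002],0]]'

```text
clock: 10.52
ee_pos: [0.5006, -0.0884, 0.2557]
orientation: [180.0, 0.0, 171.9]
wrist_force: [0.1, 0.4, -1.6]
gripper_width: 0.01
```

move_arm --rows '[[[0.0002,0.0015,0.001],0],[[0.0004,0.003,0.002],0],[[0.0004,0.003,0.002],0],[[0.0004,0.003,0.002],0]]'

```text
clock: 10.85
ee_pos: [0.501, -0.0854, 0.2577]
orientation: [180.0, 0.0, 171.9]
wrist_force: [-0.2, -0.6, -1.5]
gripper_width: 0.0097
```

move_arm --rows '[[[0.0002,0.0015,0.001],0],[[0.0004,0.003,0.002],0],[[0.0004,0.003,0.002],0],[[0.0004,0.003,0.002],0]]'

```text
clock: 11.18
ee_pos: [0.5014, -0.0823, 0.2597]
orientation: [180.0, 0.0, 172.0]
wrist_force: [0.2, -0.1, -1.6]
gripper_width: 0.0098
```

move_arm --rows '[[[0.0002,0.0015,0.001],0],[[0.0004,0.003,0.002],0],[[0.0004,0.003,0.002],0],[[0.0004,0.003,0.002],0]]'

```text
clock: 11.52
ee_pos: [0.5018, -0.0793, 0.2617]
orientation: [180.0, 0.0, 172.0]
wrist_force: [-0.5, -0.2, -1.4]
gripper_width: 0.0098
```

move_arm --rows '[[[0.0002,0.0015,0.001],0],[[0.0004,0.003,0.0015],0],[[0.0006,0.0045,0.0015],0],[[0.0006,0.0045,0.0015],0]]'

```text
clock: 11.85
ee_pos: [0.5025, -0.0746, 0.2632]
orientation: [180.0, 0.0, 172.0]
wrist_force: [0.3, -0.0, -1.7]
gripper_width: 0.0097
```

move_arm --rows '[[[0.0003,0.002,0.0],0],[[0.0006,0.004,0.0],0],[[0.0009,0.006,0.0],0],[[0.0011,0.008,0.0],0],[[0.0011,0.008,0.0],0]]'

```text
clock: 12.27
ee_pos: [0.5035, -0.0664, 0.2631]
orientation: [180.0, -0.0, 172.0]
wrist_force: [-0.0, 0.7, -1.1]
gripper_width: 0.0099
```

move_arm --rows '[[[0.0005,0.004,0.0],0],[[0.001,0.008,0.0],0],[[0.0016,0.012,0.0],0],[[0.0022,0.016,0.0],0],[[0.0028,0.02,0.0],0],[[0.0034,0.024,0.0],0],[[0.004,0.028,0.0],0],[[0.004,0.028,0.0],0]]'

```text
clock: 12.93
ee_pos: [0.5076, -0.0379, 0.2631]
orientation: [180.0, -0.0, 172.0]
wrist_force: [0.5, -0.0, -2.2]
gripper_width: 0.0102
```

Run:
```python
from h import *
S=cap('side');T=cap('top')
o=np.zeros((500,800,3),np.uint8)
o[:500,:400]=cv2.resize(S['img'][120:220,250:330],(400,500),interpolation=cv2.INTER_CUBIC)
o[:500,400:]=cv2.resize(T['img'][180:280,260:340],(400,500),interpolation=cv2.INTER_CUBIC);cv2.imwrite('pics/z5.png',o)
```

```text
(no output)
```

View pics/z5.png

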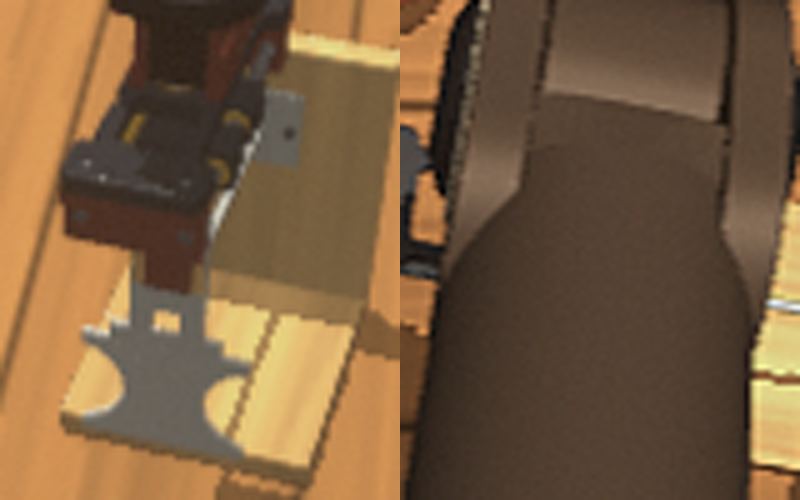

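The gauge is off the peg, hanging free and upright (hole open at crop (165,320)); forces stayed within about 4 N. Now a closer look at the block.

Run:
```python
from h import *
S=cap('side');T=cap('top')
o=np.zeros((560,800,3),np.uint8)
o[:480,:400]=cv2.resize(S['img'][285:345,210:290],None,fx=8,fy=8,interpolation=cv2.INTER_CUBIC)[:,:640][:, :400] if 0 else cv2.resize(S['img'][288:348,216:286],(400,343),interpolation=cv2.INTER_CUBIC)[:343].repeat(1,0) if 0 else np.zeros((480,400,3),np.uint8)
a=cv2.resize(S['img'][290:345,215:285],None,fx=5.7,fy=5.7,interpolation=cv2.INTER_CUBIC);o[:a.shape[0],:a.shape[1]]=a
b=cv2.resize(T['img'][195:260,148:194],None,fx=8.6,fy=8.6,interpolation=cv2.INTER_CUBIC);o[:b.shape[0],400:400+b.shape[1]]=b
cv2.imwrite('pics/z6.png',o);print(a.shape,b.shape)
```

```text
(314, 399, 3) (559, 396, 3)
```

View pics/z6.png

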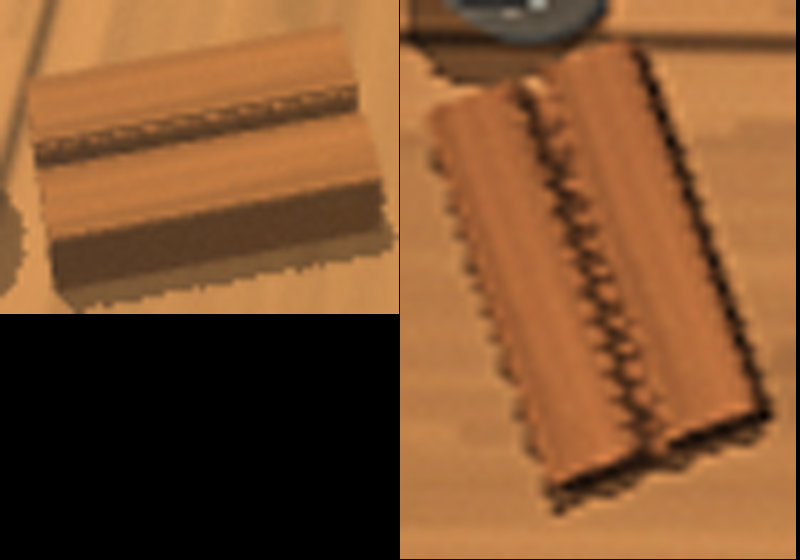

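move_arm --rows '[[[0.002,0.01,0.004],0.03],[[0.004,0.03,0.01],0.06],[[0.006,0.05,0.017],0.09],[[0.008,0.07,0.022],0.13],[[0.01,0.09,0.022],0.16],[[0.011,0.11,0.022],0.19],[[0.012,0.13,0.022],0.22],[[0.014,0.15,0.022],0.25]]'

```text
clock: 13.8
ee_pos: [0.5211, 0.113, 0.2848]
orientation: [180.0, -0.0, -173.6]
wrist_force: [0.4, 0.4, -1.5]
gripper_width: 0.0099
```

move_arm --rows '[[[0.002,0.02,0],0.03],[[0.004,0.04,0],0.06],[[0.006,0.06,0],0.1],[[0.008,0.08,0],0.14],[[0.01,0.1,0],0.18],[[0.011,0.12,0],0.22],[[0.012,0.14,0],0.25],[[0.014,0.158,0],0.263]]'

```text
clock: 14.47
ee_pos: [0.5353, 0.2714, 0.285]
orientation: [180.0, -0.0, -158.5]
wrist_force: [-0.0, 1.2, -2.3]
gripper_width: 0.0102
```

Crop readings for the block's top face:
- **Top view:** corners at (432,108), (637,45), (762,408) and (555,485).
- **Side view:** corners at (28,80), (340,25), (383,180) and (50,240).

I'll compute the block pose from both, at z = 0.041.

Run:
```python
from h import *
np.set_printoptions(precision=4,suppress=True)
S=cap('side');T=cap('top')
f=lambda x,y,s,ox,oy:((x+.5)/s-.5+ox,(y+.5)/s-.5+oy)
A=np.array([onz(T,*f(x-400,y,8.6,148,195),.041)[:2] for x,y in((432,108),(637,45),(762,408),(555,485))])
B=np.array([onz(S,*f(x,y,5.7,215,290),.041)[:2] for x,y in((28,80),(340,25),(383,180),(50,240))])
for Q in(A,B):
    r=cv2.minAreaRect((Q*1e4).astype(np.float32));print(Q.ravel(),Q.mean(0),r)
# slot edges: top chamfer edges at z .041 side: 12mm wide
for n,p in(('far edge L',(34,145)),('near edge L',(38,170)),('far edge R',(357,85)),('near edge R',(359,112))): print(n,onz(S,*f(*p,5.7,215,290),.041)[:2])
s=bot.observe();print(s['ee_pos'],s['orientation'])
o=np.zeros((560,800,3),np.uint8)
a=cv2.resize(S['img'][240:345,215:295],None,fx=5,fy=5,interpolation=cv2.INTER_CUBIC);o[:525,:400]=a
a=cv2.resize(T['img'][185:270,130:200],None,fx=5.7,fy=5.7,interpolation=cv2.INTER_CUBIC);o[:a.shape[0],400:400+a.shape[1]]=a
cv2.imwrite('pics/z7.png',o)
```

```text
[0.5858 0.3276 0.6079 0.2619 0.4899 0.2151 0.4643 0.2799] [0.537  0.2711] ((5378.158203125, 2714.38330078125), (1305.474609375, 697.2244873046875), 21.515098571777344)
[0.6085 0.2653 0.4901 0.218  0.4637 0.2832 0.5836 0.3303] [0.5365 0.2742] ((5365.07421875, 2740.3681640625), (1288.597412109375, 702.735595703125), 21.470970153808594)
far edge L [0.5992 0.2928]
near edge L [0.5951 0.3029]
far edge R [0.4794 0.2441]
near edge R [0.4769 0.2558]
[0.535  0.2736 0.2847] [ 179.9202    0.0062 -158.3669]
```

View pics/z7.png

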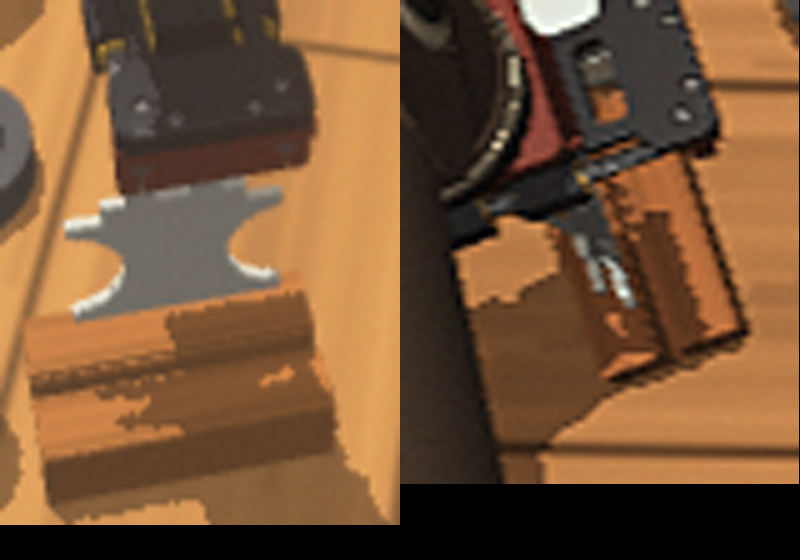

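Run:
```python
from h import *
np.set_printoptions(precision=4,suppress=True)
S=cap('side');T=cap('top')
s=bot.observe();p=s['ee_pos'];print(p,s['orientation'][2])
f=lambda x,y,s,ox,oy:((x+.5)/s-.5+ox,(y+.5)/s-.5+oy)
g=np.array([onz(S,*f(x,y,5,215,240),p[2]-.198)[:2] for x,y in((75,317),(280,280))])
n=np.array([-.3665,.9304]);t=np.array([.9304,.3665])
print(g,'mid vs tcp: n,t',(g.mean(0)-p[:2])@n,(g.mean(0)-p[:2])@t,'len',np.linalg.norm(g[0]-g[1]),'ang',np.degrees(np.arctan2(*(g[0]-g[1])[::-1])))
for c in((.537,.2711),(.5365,.2742),(.5377,.2739)): print((np.array(c)-p[:2])@n,(np.array(c)-p[:2])@t)
```

```text
[0.5355 0.2695 0.2849] -158.63168463725353
[[0.5775 0.2867]
 [0.4939 0.2529]] mid vs tcp: n,t 0.00018883132450191065 0.00028777833793500207 len 0.09013978718116082 ang 22.012484571609775
0.000889734485520013 0.0019857709920898733
0.003957224485520026 0.0026567209920898183
0.0032383044855200127 0.0036632509920897904
```

The two views disagree by about 3 mm across the slot. I take the middle, lower to about 5 mm above the block, settle, and compare the foot with the slot directly.

move_arm --rows '[[[0.0014,0.0032,-0.005],0.002],[[0.0014,0.0032,-0.011],0.002],[[0.0014,0.0032,-0.018],0.002],[[0.0014,0.0032,-0.025],0.002],[[0.0014,0.0032,-0.032],0.002],[[0.0014,0.0032,-0.037],0.002],[[0.0014,0.0032,-0.04],0.002],[[0.0014,0.0032,-0.041],0.002]]'

```text
clock: 15.33
ee_pos: [0.5367, 0.272, 0.2434]
orientation: [-180.0, -0.1, -158.6]
wrist_force: [0.8, -1.1, -1.5]
gripper_width: 0.0099
```

move_arm --rows '[[[0,0,0],0],[[0,0,0],0],[[0,0,0],0],[[0,0,0],0],[[0,0,0],0],[[0,0,0],0]]'

```text
clock: 15.83
ee_pos: [0.5369, 0.2722, 0.2443]
orientation: [180.0, 0.0, -158.6]
wrist_force: [0.2, 0.3, -2.0]
gripper_width: 0.01
```

Run:
```python
from h import *
s=bot.observe();print(s['ee_pos'],s['orientation'],s['wrist_force'])
S=cap('side');T=cap('top')
o=np.zeros((540,800,3),np.uint8)
a=cv2.resize(S['img'][276:342,214:286],None,fx=6.9,fy=6.9,interpolation=cv2.INTER_CUBIC);print(a.shape);o[:a.shape[0],:a.shape[1]]=a
a=cv2.resize(T['img'][205:260,156:194],None,fx=7.8,fy=7.8,interpolation=cv2.INTER_CUBIC);o[:a.shape[0],500:500+a.shape[1]]=a
cv2.imwrite('pics/z8.png',o)
```

```text
[0.5369013  0.27224011 0.2443334 ] [ 1.79993976e+02  1.59479020e-02 -1.58557347e+02] [ 0.24892046  0.3292374  -1.9961514 ]
(455, 497, 3)
```

View pics/z8.png

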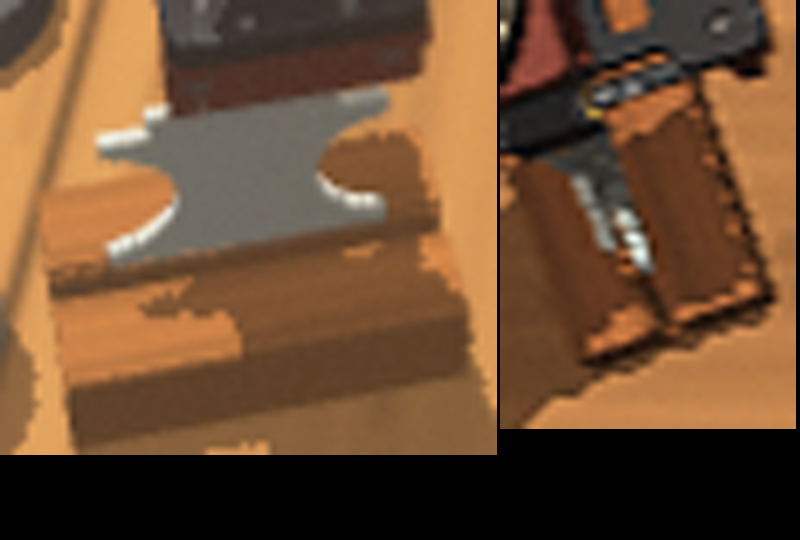

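Run:
```python
from h import *
np.set_printoptions(precision=4,suppress=True)
S=cap('side');p=bot.observe()['ee_pos'];print(p)
f=lambda x,y,s,ox,oy:((x+.5)/s-.5+ox,(y+.5)/s-.5+oy)
n=np.array([-.3665,.9304]);t=np.array([.9304,.3665])
def r(pts,z): return [((q-p[:2])@n*1e3,(q-p[:2])@t*1e3) for q in(onz(S,*f(*a,6.9,214,276),z)[:2] for a in pts)]
for z in(.0445,.0463,.048): print('foot near',z,np.round(r([(112,263),(385,218)],z),1).tolist())
print('slot far',np.round(r([(48,272),(439,200)],.041),1).tolist(),'near',np.round(r([(53,302),(441,232)],.041),1).tolist())
```

```text
[0.5369 0.2722 0.2442]
foot near 0.0445 [[-0.9, 45.0], [0.1, -44.4]]
foot near 0.0463 [[0.1, 45.0], [1.2, -44.2]]
foot near 0.048 [[1.1, 45.1], [2.2, -43.9]]
slot far [[-3.8, 65.5], [-5.0, -63.7]] near [[7.1, 65.4], [6.6, -61.6]]
```

The side view puts the foot about 2.5 mm short of the slot centre, the top view about 1 mm. I shift +1.5 mm across the slot, turn slightly, and lower by feel.

move_arm --rows '[[[0,0.0014,0],0.01],[[0,0.0014,-0.001],0.01],[[0,0.0014,-0.003],0.01],[[0,0.0014,-0.004],0.01],[[0,0.0014,-0.005],0.01],[[0,0.0014,-0.005],0.01]]'

```text
clock: 16.48
ee_pos: [0.5367, 0.2735, 0.2388]
orientation: [-180.0, -0.0, -158.0]
wrist_force: [0.5, -0.1, -1.1]
gripper_width: 0.01
```

move_arm --rows '[[[0,0,-0.001],0],[[0,0,-0.002],0],[[0,0,-0.002],0]]'

```text
clock: 16.73
ee_pos: [0.5368, 0.2736, 0.2369]
orientation: [-180.0, -0.0, -158.0]
wrist_force: [0.4, -0.5, -2.0]
gripper_width: 0.0099
```

move_arm --rows '[[[0,0,-0.001],0],[[0,0,-0.002],0],[[0,0,-0.002],0]]'

```text
clock: 16.98
ee_pos: [0.5368, 0.2736, 0.2349]
orientation: [-180.0, -0.0, -158.0]
wrist_force: [-0.2, -0.9, -1.6]
gripper_width: 0.0101
```

move_arm --rows '[[[0,0,-0.001],0],[[0,0,-0.002],0],[[0,0,-0.002],0]]'

```text
clock: 17.23
ee_pos: [0.5368, 0.2735, 0.2329]
orientation: [-180.0, -0.0, -158.0]
wrist_force: [-0.2, -0.7, -1.4]
gripper_width: 0.0097
```

The foot is about 6 mm below the block top with no contact force, so it is in the slot.

move_arm --rows '[[[0,0,-0.001],0],[[0,0,-0.002],0],[[0,0,-0.003],0],[[0,0,-0.004],0],[[0,0,-0.005],0],[[0,0,-0.005],0]]'

```text
clock: 17.73
ee_pos: [0.5368, 0.2736, 0.2279]
orientation: [-180.0, -0.0, -158.0]
wrist_force: [0.3, -0.4, -2.7]
gripper_width: 0.01
```

move_arm --rows '[[[0,0,-0.001],0],[[0,0,-0.002],0],[[0,0,-0.003],0],[[0,0,-0.004],0],[[0,0,-0.005],0],[[0,0,-0.006],0],[[0,0,-0.006],0]]'

```text
clock: 18.32
ee_pos: [0.5368, 0.2736, 0.2219]
orientation: [-180.0, -0.0, -158.0]
wrist_force: [-1.2, 0.9, -1.1]
gripper_width: 0.01
```

move_arm --rows '[[[0,0,-0.001],0],[[0,0,-0.002],0],[[0,0,-0.003],0],[[0,0,-0.004],0],[[0,0,-0.005],0],[[0,0,-0.006],0],[[0,0,-0.006],0]]'

```text
clock: 18.9
ee_pos: [0.5368, 0.2736, 0.2159]
orientation: [-180.0, -0.0, -158.0]
wrist_force: [1.0, -0.3, -2.1]
gripper_width: 0.0098
```

Floor expected near TCP 0.210.

move_arm --rows '[[[0,0,-0.001],0],[[0,0,-0.002],0],[[0,0,-0.003],0],[[0,0,-0.004],0],[[0,0,-0.004],0]]'

```text
clock: 19.32
ee_pos: [0.5368, 0.2736, 0.2119]
orientation: [-180.0, -0.0, -158.0]
wrist_force: [-0.9, 0.4, -1.7]
gripper_width: 0.0102
```

move_arm --rows '[[[0,0,-0.0005],0],[[0,0,-0.001],0],[[0,0,-0.001],0]]'

```text
clock: 19.57
ee_pos: [0.5368, 0.2736, 0.2111]
orientation: [-180.0, -0.0, -158.0]
wrist_force: [0.0, 0.6, -2.6]
gripper_width: 0.0102
```

move_arm --rows '[[[0,0,-0.0005],0],[[0,0,-0.001],0],[[0,0,-0.001],0]]'

```text
clock: 19.82
ee_pos: [0.5369, 0.2736, 0.2105]
orientation: [180.0, 0.0, -158.0]
wrist_force: [0.1, 0.0, 1.9]
gripper_width: 0.0099
```

Floor contact at 0.2105 (expected 0.210). I press a touch more, release, and retreat upwards.

move_arm --rows '[[[0,0,-0.0005],0],[[0,0,-0.0005],0],[[0,0,-0.0005],0]]'

```text
clock: 20.07
ee_pos: [0.5369, 0.2736, 0.2104]
orientation: [180.0, 0.0, -158.0]
wrist_force: [-1.8, -1.4, 6.0]
gripper_width: 0.0098
```

move_arm --rows '[[[0,0,0],0],[[0,0,0],0],[[0,0,0],0],[[0,0,0],0],[[0,0,0],0],[[0,0,0],0]]' --grip 0.0

```text
clock: 20.57
ee_pos: [0.5369, 0.2736, 0.2096]
orientation: [-180.0, -0.0, -158.0]
wrist_force: [-0.1, -0.5, -0.7]
gripper_width: 0.0432
```

move_arm --rows '[[[0,0,0.01],0],[[0,0,0.025],0],[[0,0,0.04],0],[[0,0,0.06],0],[[0,0,0.08],0],[[0,0,0.1],0],[[0,0,0.12],0],[[0,0,0.13],0]]'

```text
clock: 21.23
ee_pos: [0.5375, 0.2736, 0.343]
orientation: [180.0, 0.2, -158.0]
wrist_force: [-0.3, -0.2, -0.7]
gripper_width: 0.0439
```

move_arm --rows '[[[-0.015,0,0],0],[[-0.03,0,0],0],[[-0.05,0,0],0],[[-0.07,0,0],0],[[-0.09,0,0],0],[[-0.1,0,0],0],[[-0.1,0,0],0],[[-0.1,0,0],0]]'

```text
clock: 21.9
ee_pos: [0.4372, 0.2737, 0.3401]
orientation: [180.0, 0.1, -157.9]
wrist_force: [0.4, 0.2, -0.3]
gripper_width: 0.0439
```

Run:
```python
from h import *
s=bot.observe();print(s['ee_pos'],s['wrist_force'])
S=cap('side');T=cap('top')
o=np.zeros((540,800,3),np.uint8)
a=cv2.resize(S['img'][190:345,170:300],(450,536),interpolation=cv2.INTER_CUBIC);o[:536,:450]=a
a=cv2.resize(T['img'][160:270,130:215],(348,450),interpolation=cv2.INTER_CUBIC);o[:450,450:798]=a
cv2.imwrite('pics/z9.png',o)
```

```text
[0.43717254 0.27372818 0.34008075] [ 0.40126592  0.20665942 -0.25636563]
```

View pics/z9.png

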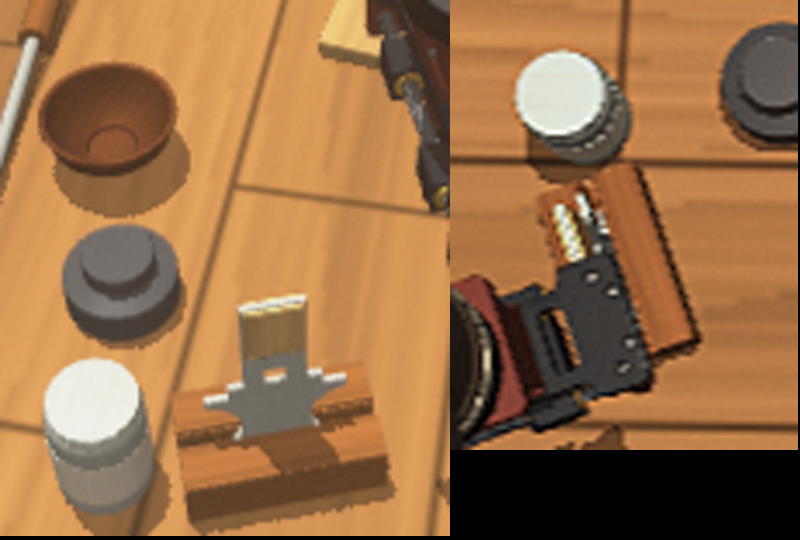

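The gauge stands upright in the slot (crop (275,370)), about midway along the block, and the bystanders have not moved. Handing in.

```bash
python3 -c "
from cell import bot
print(bot.finish_job())"
```

```text
the job is handed in; nothing more can be done
None
```

The gauge is off its peg and standing upright in the slot, and I handed the job in at about 22 s; no verdict was reported.

- **Taking it off the peg:** I felt for the peg on the way out and found it tipped up by about 2.7° (the camera suggested about 4°). I kept the peg centred in the hole, followed the upturn and came clear of the tip. The largest force I read there was about 4 N, during one deliberate touch; readings came only at the end of each short move.
- **Setting it down:** The foot touched the slot floor at a tool height of 0.2105 m, against about 0.210 m expected. I pressed to about 6 N, opened the gripper and moved the arm clear.
- **Last picture:** It shows the gauge upright, roughly midway along the block, with the bowl, can and chuck apparently where they were. I judged their positions by eye, not by measurement.
- **Disagreement:** The two cameras differed by about 3 mm on where the slot lies across the block. I took a position between them, and the foot went in without any side force.

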